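Run-out check of a turntable's inner platter

ROBOT

A 6-joint arm with a two-finger parallel gripper is mounted at the origin on the work surface. World frame = base frame: x ahead of the robot, y to its left, z up, the work surface at z = 0. Lengths are in m, angles in rad, forces in N, time in s.
With the tool pointing down it reaches from about 0.375 to 0.9 m from the base axis. Payload 3.1 kg.
Tool frame: the origin (TCP) lies on the front face of the gripper's body, between the roots of the fingers; the fingertips stand 70 mm ahead of it and the grasp point (between the pads) lies 51 mm ahead of it; z points along the fingers, y is the line along which they close (so a half turn about z gives the same grasp; the last joint's range is limited). The gripper opens to 87 mm and grips with 3 to 60 N. Pads are 19 mm wide; open, the fingers measure 117 mm over their backs; the gripper's body (75 mm by 190 mm) begins 51 mm behind the grasp point.
Start: joints at [-1.526, 0.527, 1.433, -0, 1.181, -0.178], TCP at [0.138, -0.61, 0.292] pointing down, gripper open.
Joint ranges: [-3.08, 3.08], [-0.75, 2.2], [0.22, 2.44], [-1.43, 4.57], [0, 2.65], [-2.85, 2.85]. Speed limits (rad/s): [2.79, 2.79, 3.14, 3.14, 3.14, 3.14].

INTERFACE

Orientations are given as a rotation vector (axis times angle).
In Python, from bench import robot gives the robot as it stands.
- The arm moves only by the tool run_rows, called after "Request:" as name(argument=value, ...) on one line, values as JSON. Schema: {"type":"object","properties":{"increments":{"type":"array","items":{"type":"array","items":{"type":"number"},"minItems":4,"maxItems":4},"minItems":1,"maxItems":20},"jaw":{"type":"number"},"squeeze":{"type":"number"},"only":{"type":"string"},"quiet":{"type":"boolean"},"lines":{"type":"string"}},"required":["increments"],"additionalProperties":false}. increments is a list of rows, 1 to 20 of them, each of 4 numbers: dx, dy, dz in units of 100 mm, then a turn about the tool's z in units of 0.2 rad; each row shifts and turns the commanded pose from where the row before left it, along the tool's axes as they then stand; what a row does not reach is not made up. A row lasts 1/12 s, in which the tool goes at most 0.0417 m and 0.125 rad, less where a joint would pass 70% of its speed; a pose out of reach is approached as far as the arm can. jaw is the opening from 0.0 (shut) to 1.0 (fully open), set as the call begins (left out keeps the last). The fingers move at their own pace and stop on an object; squeeze is the grip in N (left out, the last holds). Time passes only in rows, so rows that do not move let the fingers close. The tool returns the time, the measured TCP pose, the force, the opening and the grip force at its end. only (a regular expression) keeps the lines of the reply that match it, lines (a string "A,B") keeps lines A to B, and quiet returns only ok. Input that does not fit is refused with a message, and nothing moves.
- robot.state(): the state, without advancing time (a new reading comes with each control period).
- robot.get_image(name): name is "side" or "top"; returns the picture (420x560x3 uint8, red, green, blue); there is no depth.
- robot.camera_model(name): a dict with "intrinsics" (3x3 intrinsics, pixels), "rvec" (rotation vector, rad) and "tvec" (3), from world to camera coordinates, as OpenCV has them. Camera axes: x right, y down, z forward; pixel columns grow to the right and rows downward; lengths in m; the calibration is good to about 2 mm. A picture is of the moment at which its call begins. camera_model takes no time and is no camera call.
- robot.sign_off(): hands the job in; it is judged then, once.
The state is a dict: "time": time; "joint_pos": joint angles; "joint_vel": joint speeds; "tau": joint torques, N m; "tcp_pos": TCP position; "orientation": TCP orientation; "wrist_force": force on the tool from outside, world axes, zero at the start; "wrist_torque": the same for the moment, N m; "width": opening from 0.0 (shut) to 1.0 (fully open); "grip_force": force on a finger pad.
Only numpy, scipy, OpenCV 4.12 (cv2) and the standard library are available. Lean on these libraries where they do the work, as an engineer would, in place of code of your own. Each camera call takes 0.05 s, during which the arm holds its last target. There are 200 camera calls.

TASK

Check the platter for run-out. First push the sensor stand straight along the service plate until its front lower edge meets the scribed line squarely, between the line's end ticks, so that the sensor head looks down on the platter's rim. Then, leaving the stand there, turn the platter by hand anticlockwise (seen from above) so that its index mark passes the pointer once and stops in line with it the second time it comes round; leave the other things on the bench alone.

Things in the scene. Friction and masses are not known exactly. Their poses are not given: they have to be found in the camera images.
- deck: Grey service plate fixed on the bench, 300 (x) x 580 (y) x 15 mm. Origin at the middle of its underside; its upper face is at z = 15 mm; x points away from the robot, y to the left. It carries the platter (axis at x = 0, y = -70 mm) and the scribed line, and is turned a little on the bench.
- line_mid (a point): Middle of the scribed line, a dark line 2 mm wide and 110 mm long with a 14 mm tick at each end, on the plate's upper face at x = 0, y = +85 mm of the plate; it runs along the plate's x. This point's axes are the plate's.
- pointer_tip (a point): Tip of the flat steel pointer (4 mm high, too low to be in the way) on the plate at the platter's far (+x) side, 18 mm outside the rim's middle circle; it points at the platter's axis.
- platter (a joint): Turn of the platter in rad, growing anticlockwise seen from above; 0 when the index mark is in line with the pointer, 6.283 one full turn later. Starts between -1.0 and -0.25; no stop; stays where it is left (stiff bearing, 0.2 N m, 2 to 3 N at the rim). The stand blocks a hand from following the rim all the way round, so let go and take it again.
- hub (a point): On the platter's vertical axis, level with the rim's top, 77 mm above the bench. Platter: aluminium dish, 190 mm across, 32 mm deep; web's upper face 26 mm below the rim's top; upstanding rim 10 mm thick (radius 85 to 95 mm) that can be pinched from above, one finger inside, one outside; the dish's underside is 30 mm above the plate. Only the sensor head overhangs the rim.
- notch (a point): The index mark: a dark line 5 mm wide over the top of the rim and down its outside, continued by a dark slot mark 40 mm long on the web. This point lies on the rim's top at 90 mm radius.
- sensor: Sensor on its stand, loose, about 0.8 kg, 40 to 70 mm behind the line, a little askew. Steel foot 70 (x) x 80 (y) x 40 mm high. Origin: middle of the foot's front lower edge; the foot reaches back to y = +80. Column 14 mm thick at y = +16, 135 high; arm (106 to 118 high) holds a black head (34 x 24, 76 to 114 high) at y = -65. Slides under 3 to 9 N.
- edge_near (a point): End of the foot's front lower edge towards the robot (x = -35 mm of the stand).
- edge_far (a point): End of the foot's front lower edge away from the robot (x = +35 mm of the stand).
- grease_jar: Small white jar, 36 mm diameter, 42 mm high, standing on the service plate's far corner on the platter side. Leave alone; origin at its underside.
- collar: Brass collar, 40 mm diameter, 18 mm high, lying on the service plate's near corner on the platter side. Leave alone; origin at its underside.
- multimeter: Yellow hand-held meter, 90 x 170 x 36 mm, on the bench to the right. Leave alone; origin at its underside.
- screwdriver: Screwdriver lying on the bench near the robot, right. Leave alone.
- solder_spool: Blue spool, 60 mm diameter, 50 mm high, on the bench to the left. Leave alone; origin at its underside.
- wrench: Steel wrench lying on the bench near left. Leave alone.

How it is judged:
By the outcome, as a careful person would: the job done as asked, in the order asked, and still so for the second after the job is handed in, with the robot touching nothing.
It also fails if it takes over 72 s, if anything falls off the work surface, if the arm or the gripper's body presses on something with over 40 N, if the wrist force passes 120 N, or if a joint passes its speed limit or range.

## Working session

There is one attempt and no reset: what is moved stays moved. The work goes in short steps, Python scripts to look and compute and a tool call to move; the robot and the scene stay as the last step left them, time stands still between calls to the robot, and variables do not carry over. Pictures are saved under pics/ and viewed, at most 10 in all, crops included, and the job is handed in when it is done.

```bash
ls; mkdir -p pics; python3 - <<'E'
from bench import robot
import cv2
for n in("side","top"):
    im=robot.get_image(n); cv2.imwrite(f"pics/{n}0.png",im[:,:,::-1]); 
    m=robot.camera_model(n); print(n,m)
print(robot.state())
E
```

```text
bench.py
pics
side {'intrinsics': array([[494.79266265,   0.        , 279.59704134],
       [  0.        , 494.79266265, 202.77354994],
       [  0.        ,   0.        ,   1.        ]]), 'rvec': array([ 2.42968537, -0.08738831,  0.04468164]), 'tvec': array([-0.51145005,  0.03174633,  1.6451647 ])}
top {'intrinsics': array([[487.97587261,   0.        , 281.40269161],
       [  0.        , 487.97587261, 208.7178406 ],
       [  0.        ,   0.        ,   1.        ]]), 'rvec': array([ 2.13588306, -2.12826414,  0.18341575]), 'tvec': array([-0.0424044 ,  0.51901181,  1.75688891])}
{'time': 0.1, 'joint_pos': array([-1.52647802e+00,  5.28373715e-01,  1.43372881e+00, -1.52288470e-05,
        1.18141158e+00, -1.78495195e-01]), 'joint_vel': array([ 0.00023799, -0.00148436, -0.00338913, -0.00119972,  0.00050191,
        0.00099208]), 'tau': array([-3.69279342e-04, -4.40984130e+01, -1.77151197e+01,  6.34001568e-02,
        5.33824519e-02, -5.89115257e-05]), 'tcp_pos': array([ 0.13811459, -0.60902889,  0.29138348]), 'orientation': array([-3.12020973e+00, -3.49066886e-01, -1.80152489e-04]), 'wrist_force': array([-0.54752843, -0.06372777, -0.07565417]), 'wrist_torque': array([0.01535463, 0.00808843, 0.01696845]), 'grip_force': 0.0, 'width': 1.0003426113247982}
```

View pics/side0.png

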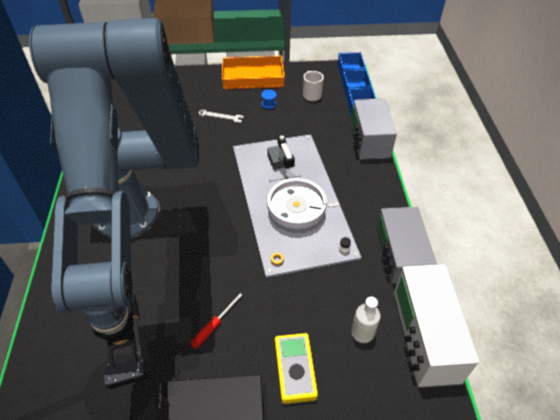

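View pics/top0.png

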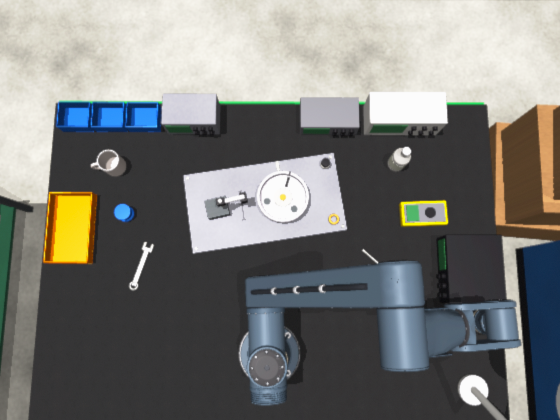

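The side view shows the plate with corners at about (234,143), (310,137), (358,258) and (266,272), the platter at (297,203) and the stand at (280,153). In the top view the plate spans (184,175) to (346,230), the platter is at (283,197) and the foot at (217,206). I'll crop both views for detail.

```bash
python3 - <<'E'
import cv2,numpy as np
a=cv2.imread("pics/side0.png")[130:275,230:365]; b=cv2.imread("pics/top0.png")[150:255,180:350]
cv2.imwrite("pics/c1.png",cv2.resize(a,None,fx=4,fy=4,interpolation=cv2.INTER_CUBIC))
cv2.imwrite("pics/c2.png",cv2.resize(b,None,fx=4.5,fy=4.5,interpolation=cv2.INTER_CUBIC))
E
```

```text
(no output)
```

View pics/c1.png

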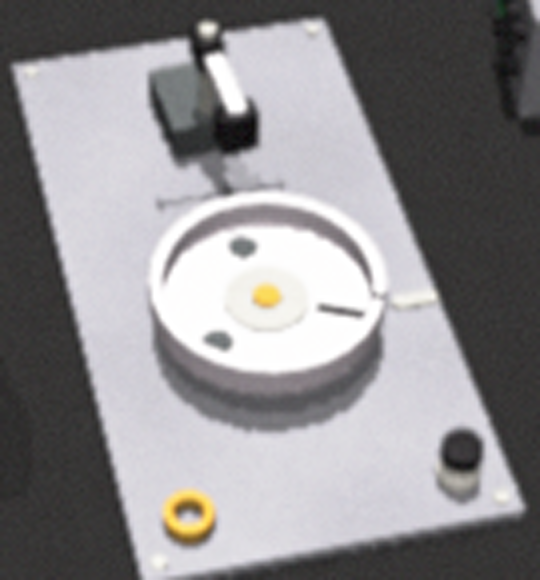

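View pics/c2.png

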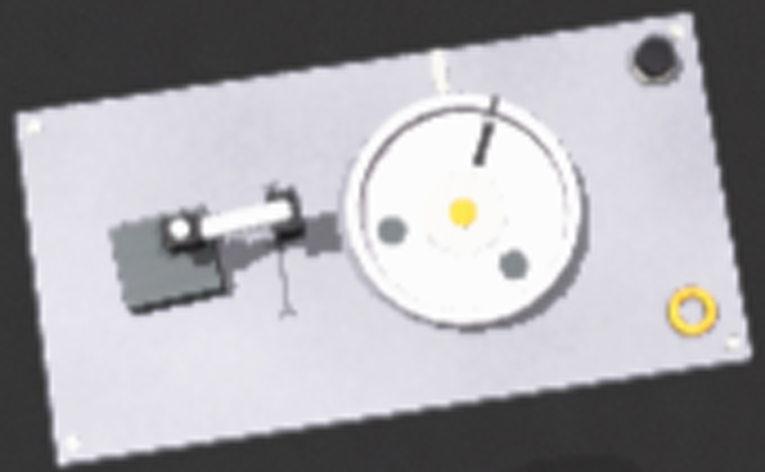

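The crops give these positions, in crop pixels:

| Item | Side crop | Top crop |
|---|---|---|
| Line | from (160,205) to (283,185) | from about (275,185) to (287,315) |
| Pointer | (415,300) | (440,68) |
| Slot mark | (318,307) to (363,315) | (480,163) to (495,98) |
| Foot | – | corners at (110,228), (132,312), (225,290) |

Next I'll fit the poses to the edges.

```bash
cat > fit.py <<'E'
import cv2,numpy as np
from scipy.optimize import least_squares
from scipy.ndimage import map_coordinates
from bench import robot
CM={n:robot.camera_model(n) for n in("side","top")}
def proj(n,P):
    m=CM[n]; return cv2.projectPoints(np.asarray(P,float).reshape(-1,3),m["rvec"],m["tvec"],m["intrinsics"],None)[0].reshape(-1,2)
def campos(n):
    R=cv2.Rodrigues(CM[n]["rvec"])[0]; return -R.T@CM[n]["tvec"]
def back(n,uv,z):
    m=CM[n];R=cv2.Rodrigues(m["rvec"])[0];d=R.T@np.linalg.inv(m["intrinsics"])@np.r_[uv,1];c=campos(n);return c+d*(z-c[2])/d[2]
def tri(us,ut):
    A=[];b=[]
    for n,uv in(("side",us),("top",ut)):
        c=campos(n);d=back(n,uv,0)-c;d/=np.linalg.norm(d);M=np.eye(3)-np.outer(d,d);A.append(M);b.append(M@c)
    return np.linalg.lstsq(np.vstack(A),np.hstack(b),rcond=None)[0]
def tf(p,P):
    c,s=np.cos(p[2]),np.sin(p[2]);P=np.asarray(P,float);return np.c_[p[0]+c*P[:,0]-s*P[:,1],p[1]+s*P[:,0]+c*P[:,1],P[:,2]]
def edges(n,g,p,segs,w=4,thr=12):
    """segs: list of (A,B) local 3d; returns edge samples: local pts, measured pix, normal"""
    out=[]
    t=np.arange(-w,w+.01,.25)
    for A,B in segs:
        L=np.linspace(A,B,40)[2:-2];q=proj(n,tf(p,L));d=q[-1]-q[0];d/=np.linalg.norm(d);nn=np.array([-d[1],d[0]])
        for l,u in zip(L,q):
            s=u+t[:,None]*nn; v=map_coordinates(g,[s[:,1],s[:,0]],order=1);gr=np.abs(np.gradient(cv2.GaussianBlur(v.reshape(-1,1),(1,9),0)[:,0]))
            k=gr[2:-2].argmax()+2
            if gr[k]*4<thr: continue
            sl=slice(max(k-4,0),k+5);tt=(t[sl]*gr[sl]).sum()/gr[sl].sum()
            out.append((l,u+tt*nn,nn))
    return out
def fit(ims,p,segs,its=6,w=4,thr=12):
    for i in range(its):
        E={n:edges(n,ims[n],p,segs[n],w if i<3 else 2.5,thr) for n in segs}
        f=lambda q:np.concatenate([((proj(n,tf(q,[e[0] for e in E[n]]))-[e[1] for e in E[n]])*[e[2] for e in E[n]]).sum(1) for n in E if E[n]])
        r=least_squares(f,p,loss="soft_l1",f_scale=.3);p=r.x
    return p,np.sqrt(np.median(r.fun**2)),len(r.fun)
def box(n,p,x0,x1,y0,y1,z0,z1):
    """silhouette-ish: top edges whose side face is hidden only, plus top edges anyway"""
    c=[(x0,y0),(x1,y0),(x1,y1),(x0,y1)];N=[(0,-1),(1,0),(0,1),(-1,0)];C=campos(n);o=[]
    for i in range(4):
        a,b=c[i],c[(i+1)%4];m=tf(p,[[(a[0]+b[0])/2,(a[1]+b[1])/2,z1]])[0];nv=tf([0,0,p[2]],[[*N[i],0]])[0]
        vis=nv@(C-m)>0; z=z0 if vis else z1
        o.append(((*a,z),(*b,z)))
    return o
def grab(tag):
    r={}
    for n in("side","top"):
        im=robot.get_image(n);cv2.imwrite(f"pics/{n}_{tag}.png",im[:,:,::-1]);r[n]=im[:,:,1].astype(float)
    return r
def load(tag): return {n:cv2.imread(f"pics/{n}{tag}.png")[:,:,1].astype(float) for n in("side","top")}
E
cat > m1.py <<'E'
from fit import *
I=load("0")
print({n:campos(n).round(3) for n in CM})
cs={"side":[(13,67),(323,20),(523,512),(143,577)],"top":[(60,463),(17,112),(692,12),(750,355)]}
k={"side":(4,230,130),"top":(4.5,180,150)}
f=lambda n,u:np.array([(u[0]+.5)/k[n][0]-.5+k[n][1],(u[1]+.5)/k[n][0]-.5+k[n][2]])
for n in cs:
    print(n,[back(n,f(n,u),.015).round(3).tolist() for u in cs[n]])
S=[back("top",f("top",u),.015) for u in cs["top"]]
c=np.mean(S,0);v=S[1]-S[0];p0=[c[0],c[1],np.arctan2(v[1],v[0])]
def dk(p,ns):
    return {n:box(n,p,-.15,.15,-.29,.29,0,.015) for n in ns}
for ns in(["top"],["side"],["top","side"]):
    print("deck",ns,fit(I,p0,dk(p0,ns)))
print("hub tri",tri(f("side",(267,295)),f("top",(463,212))))
print("slot in tri",tri(f("side",(318,307)),f("top",(480,163))),"slot out",tri(f("side",(363,315)),f("top",(491,122))))
print("notch top",back("top",f("top",(494,101)),.077),"ptr tip",back("top",f("top",(444,92)),.019),back("side",f("side",(392,301)),.019))
s0=back("top",f("top",(222,255)),.055)
for ns in(["top"],["side"],["top","side"]):
    for pp in [[s0[0],s0[1],fit(I,p0,dk(p0,["top"]))[0][2]]]:
        seg={n:box(n,pp,-.035,.035,0,.08,.015,.055) for n in ns}
        print("foot",ns,pp,fit(I,pp,seg))
print("head tri top ctr",tri(f("side",(237,112)),f("top",(288,208))))
E
python3 m1.py
```

```text
{'side': array([ 0.42 , -1.084,  1.272]), 'top': array([ 0.212, -0.04 ,  1.82 ])}
side [[0.36, 0.282, 0.015], [0.655, 0.328, 0.015], [0.743, -0.244, 0.015], [0.449, -0.282, 0.015]]
top [[0.359, 0.286, 0.015], [0.655, 0.332, 0.015], [0.744, -0.239, 0.015], [0.45, -0.283, 0.015]]
deck ['top'] (array([0.55176219, 0.02523646, 0.15599294]), np.float64(0.1849798839146153), 144)
deck ['side'] (array([0.5515724 , 0.02956921, 0.15506371]), np.float64(0.22367527696331188), 144)
deck ['top', 'side'] (array([0.55200325, 0.02561986, 0.15517148]), np.float64(0.23227782445252493), 288)
hub tri [ 0.56324618 -0.04439045  0.05273392]
slot in tri [ 0.60408918 -0.05833488  0.05107026] slot out [ 0.63957106 -0.06738471  0.04880459]
notch top [ 0.65028079 -0.06939303  0.077     ] ptr tip [ 0.67251763 -0.02816125  0.019     ] [ 0.67110652 -0.02908366  0.019     ]
foot ['top'] [np.float64(0.5257523728220714), np.float64(0.15215770269925852), np.float64(0.1559929387329446)] (array([0.53292258, 0.16076531, 0.23572025]), np.float64(0.22668711981934075), 144)
foot ['side'] [np.float64(0.5257523728220714), np.float64(0.15215770269925852), np.float64(0.1559929387329446)] (array([0.53580474, 0.15511979, 0.22806715]), np.float64(0.20226853224792163), 142)
foot ['top', 'side'] [np.float64(0.5257523728220714), np.float64(0.15215770269925852), np.float64(0.1559929387329446)] (array([0.53461047, 0.15912   , 0.24319883]), np.float64(0.30276166455504877), 285)
head tri top ctr [0.55013523 0.09319734 0.12708046]
```

Units first: shifts go in units of 100 mm and turns go in units of 0.2 rad. So 0.0333 m is 0.333, -0.0208 m is -0.208.

```bash
cat > go.py <<'E'
# go.py x y z yangle : prints displacement in present tool axes and turn to bring the tool y axis to yangle
import sys,numpy as np
from scipy.spatial.transform import Rotation as Ro
from bench import robot
D=np.array([.552,.0256,.1553]); c,s=np.cos(D[2]),np.sin(D[2]); RD=np.array([[c,-s],[s,c]])
def deck(x,y): return D[:2]+RD@[x,y]
if __name__=="__main__":
    a=[float(v) for v in sys.argv[1:]]; xy=deck(a[0],a[1]); st=robot.state(); R=Ro.from_rotvec(st["orientation"]).as_matrix()
    d=R.T@(np.r_[xy,a[2]]-st["tcp_pos"]); b=np.arctan2(R[1,1],R[0,1]); t=(b-(a[3]+D[2])+np.pi)%(2*np.pi)-np.pi
    print("tool d",d.round(4),"turn",round(t,4),"t",st["time"],"deck pos",(RD.T@(st["tcp_pos"][:2]-D[:2])).round(4),"z",st["tcp_pos"][2].round(4),"yang(deck)",round(b-D[2],4),"tilt",R[:,2].round(3),"F",st["wrist_force"].round(1),"q6",st["joint_pos"][5].round(2))
E
```

Request:
run_rows(increments=[[0.333,-0.208,0,0],[0.333,-0.208,0,0],[0.333,-0.208,0,0],[0.333,-0.208,0,0],[0.333,-0.208,0,0],[0.333,-0.208,0,0],[0.333,-0.208,0,0],[0.333,-0.208,0,0],[0.333,-0.208,0,0],[0.333,-0.208,0,0],[0.333,-0.208,0,0],[0.333,-0.208,0,0],[0.333,-0.208,0,0]], jaw=0.4)

```text
time: 1.18
tcp_pos: [0.5015, -0.2484, 0.292]
orientation: [-3.122, -0.349, 0.001]
wrist_force: [0.6, -1.3, -0.4]
width: 0.402
grip_force: 0.0
```

```bash
python3 go.py 0 .262 .2 0
```

```text
tool d [ 0.1275 -0.5174  0.0922] turn -1.5033 t 1.1833 deck pos [-0.0923 -0.2629] z 0.292 yang(deck) -1.5033 tilt [-0.001  0.    -1.   ] F [ 0.6 -1.3 -0.4] q6 0.69
```

Converted, -0.0398 m is -0.398, 0.015 m is 0.15, -0.125 rad is -0.625.

Request:
run_rows(increments=[[0.098,-0.398,0,0],[0.098,-0.398,0,0],[0.098,-0.398,0,0],[0.098,-0.398,0,0],[0.098,-0.398,0,0],[0.098,-0.398,0,0],[0.098,-0.398,0,0],[0.098,-0.398,0,0],[0.098,-0.398,0,0],[0.098,-0.398,0,0],[0.098,-0.398,0,0],[0.098,-0.398,0,0],[0.098,-0.398,0,0],[0,0,0.15,-0.625],[0,0,0.15,-0.625],[0,0,0.15,-0.625],[0,0,0.15,-0.625],[0,0,0.15,-0.625],[0,0,0.15,-0.625]])

```text
time: 2.77
tcp_pos: [0.5101, 0.2827, 0.2012]
orientation: [-2.772, -1.477, 0.001]
wrist_force: [-0.1, -0.0, 0.6]
width: 0.403
grip_force: 0.0
```

Request:
run_rows(increments=[[0,0,0,-0.625],[0,0,0,-0.625],[0,0,0,-0.625],[0,0,0,-0.625],[0,0,0,-0.625],[0,0,0,-0.625],[0,0,0,0]])

```text
time: 3.35
tcp_pos: [0.5102, 0.2825, 0.2018]
orientation: [-2.044, -2.385, 0.002]
wrist_force: [0.4, -0.1, -0.2]
width: 0.399
grip_force: 0.0
```

```bash
python3 go.py 0 .262 .097 0
```

```text
tool d [0.0018 0.0017 0.1048] turn -0.0012 t 3.35 deck pos [-0.0016  0.2603] z 0.2018 yang(deck) -0.0012 tilt [-0.001 -0.    -1.   ] F [ 0.4 -0.1 -0.2] q6 0.16
```

Request:
run_rows(increments=[[0,0.01,0.26,0],[0,0.01,0.26,0],[0,0,0.26,0],[0,0,0.26,0],[-0.1,0,0,0],[-0.1,0,0,0],[-0.06,0,0,0],[-0.06,0,0,0],[-0.05,0,0,0],[-0.05,0,0,0],[-0.05,0,0,0]])

```text
time: 4.27
tcp_pos: [0.5211, 0.2371, 0.1]
orientation: [2.047, 2.381, 0.008]
wrist_force: [-0.6, 6.9, 3.9]
width: 0.398
grip_force: 3.4
```

```bash
python3 go.py 0 .262 .097 0
```

```text
tool d [ 0.0483 -0.0024  0.003 ] turn -0.0049 t 4.2667 deck pos [0.0021 0.2137] z 0.1 yang(deck) -0.0049 tilt [ 0.004  0.003 -1.   ] F [-0.6  6.9  3.9] q6 0.08
```

Request:
run_rows(increments=[[-0.05,0,0,0],[-0.05,0,0,0],[-0.05,0,0,0],[-0.05,0,0,0],[-0.05,0,0,0],[0,0,0,0]])

```text
time: 4.77
tcp_pos: [0.524, 0.2119, 0.0997]
orientation: [2.047, 2.382, 0.004]
wrist_force: [0.4, 3.7, 2.7]
width: 0.401
grip_force: 1.8
```

```bash
python3 go.py 0 .185 .097 0
python3 - <<'E'
from fit import *
I=grab("p1")
E
```

```text
tool d [-0.0034 -0.0012  0.0027] turn -0.0046 t 4.7667 deck pos [0.0012 0.1884] z 0.0997 yang(deck) -0.0046 tilt [ 0.002  0.001 -1.   ] F [0.4 3.7 2.7] q6 0.03
```

```bash
cat > foot.py <<'E'
from fit import *
from go import deck,D
import sys
I=load("_"+sys.argv[1]); y0=float(sys.argv[2])
p0=np.r_[deck(0,y0),D[2]]
C=[("front top",[((-.035,0,.055),(.035,0,.055))]),("near top",[((-.035,0,.055),(-.035,.08,.055))])]
for ns in(["top"],["side"],["top","side"]):
    seg={n:box(n,p0,-.035,.035,0,.08,.015,.055) for n in ns}
    p,r,k=fit(I,p0,seg); c,s=np.cos(D[2]),np.sin(D[2]);d=p[:2]-D[:2]
    print(ns,"deck xy",round(c*d[0]+s*d[1],4),round(-s*d[0]+c*d[1],4),"yaw rel",round(p[2]-D[2],4),"res",round(r,2),k)
a=[]
for n,(u0,v0,w,h) in(("side",(235,130,100,75)),("top",(190,160,100,75))):
    a.append(cv2.resize(cv2.imread(f"pics/{n}_{sys.argv[1]}.png")[v0:v0+h,u0:u0+w],None,fx=4,fy=4,interpolation=cv2.INTER_CUBIC))
cv2.imwrite(f"pics/z_{sys.argv[1]}.png",np.hstack(a))
E
python3 foot.py p1 .098
```

```text
['top'] deck xy -0.0056 0.0972 yaw rel -0.0254 res 0.23 129
['side'] deck xy -0.0077 0.0966 yaw rel -0.0508 res 0.72 136
['top', 'side'] deck xy -0.006 0.0969 yaw rel -0.0332 res 0.4 264
```

View pics/z_p1.png

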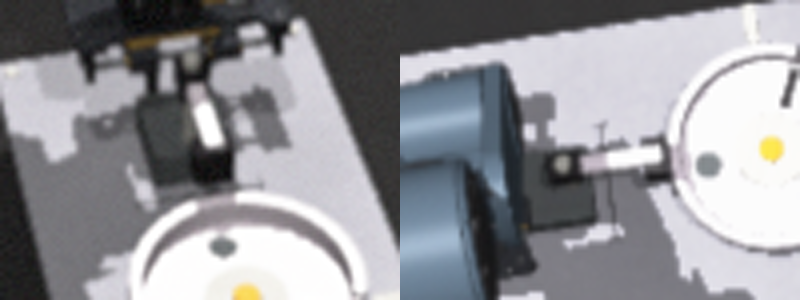

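The crop shows the fingers against the foot's back. The foot's front is still about 10–12 mm short of the line, which runs from about (600,125) to (615,235) in the right half, and it looks nearly square. Shadows degrade the fit. I'll push most of the rest, then back off and measure.

Request:
run_rows(increments=[[-0.03,0,0,0.02],[-0.03,0,0,0],[-0.03,0,0,0],[-0.01,0,0,0],[0,0,0,0],[0,0,0,0]])

```text
time: 5.37
tcp_pos: [0.5251, 0.2026, 0.0989]
orientation: [2.052, 2.379, 0.003]
wrist_force: [0.0, 5.2, 4.4]
width: 0.401
grip_force: 2.9
```

```bash
python3 go.py 0 .175 .097 0
```

```text
tool d [-0.0041 -0.0007  0.0019] turn -0.0078 t 5.3667 deck pos [0.0008 0.1791] z 0.0989 yang(deck) -0.0078 tilt [ 0.001  0.001 -1.   ] F [0.  5.2 4.4] q6 0.02
```

Request:
run_rows(increments=[[0.2,0,0,0],[0.25,0,0,0],[0,0,-0.4,0],[0,0,-0.4,0],[0,0,-0.4,0],[0,-0.41,-0.1,0],[0,-0.41,0,0],[0,-0.41,0,0],[0,-0.41,0,0],[0,-0.41,0,0],[0,0,0,0]])

```text
time: 6.28
tcp_pos: [0.3031, 0.2127, 0.2267]
orientation: [-2.041, -2.375, 0.027]
wrist_force: [-0.8, -1.2, -0.1]
width: 0.401
grip_force: 0.0
```

```bash
python3 - <<'E'
from fit import *
I=grab("p2")
E
python3 foot.py p2 .086
```

```text
['top'] deck xy -0.0054 0.0914 yaw rel -0.0094 res 0.25 144
['side'] deck xy -0.0036 0.0823 yaw rel 0.0667 res 0.79 143
['top', 'side'] deck xy -0.0048 0.0886 yaw rel 0.0101 res 0.62 286
```

View pics/z_p2.png

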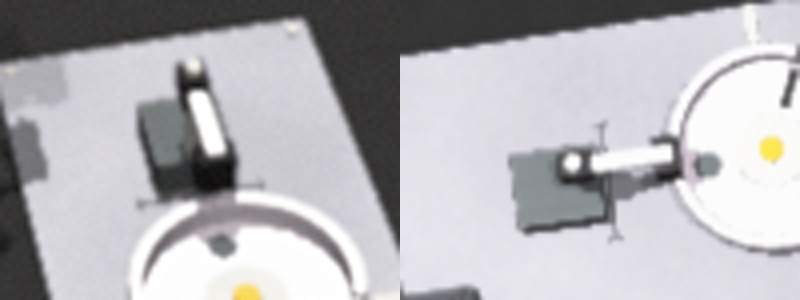

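```bash
cat > prof.py <<'E'
from fit import *
from go import deck,D
import sys
I=load("_"+sys.argv[1]); ys=np.arange(.070,.112,.002)
print("y mm",(ys*1000).astype(int))
for n in("top","side"):
  for x in(-.05,-.03,-.02,-.01,0,.03,.05):
    P=[[*deck(x,y),.015] for y in ys];q=proj(n,P);print(n,int(x*1000),map_coordinates(I[n],[q[:,1],q[:,0]],order=1).astype(int))
E
python3 prof.py p2
```

```text
y mm [ 70  72  74  76  78  80  82  84  86  88  90  92  94  96  98 100 102 104
 106 108 110]
top -50 [222 221 221 220 218 206 188 181 178 195 213 218 223 223 224 224 224 224
 224 223 223]
top -30 [218 218 218 218 214 202 155 120 112 101  85  94 124 138 139 137 134 129
 125 123 123]
top -20 [156 160 165 169 172 151 123 103  84  84  88 111 129 137 141 141 142 142
 142 142 142]
top -10 [116 116 116 116 116 116 106  92  94  98  86  74  92 111 118 125 128 129
 131 133 137]
top 0 [113 112 112 111 112 107  93  90  96  89  72  68  71  69  68  64  60  59
  59  63  69]
top 30 [224 224 223 221 219 202 174 165 169 165 157 155 155 131 104  96  88  89
  97 122 147]
top 50 [216 217 216 216 206 197 177 162 179 194 202 208 212 214 214 215 215 215
 215 214 214]
side -50 [204 201 198 190 180 172 168 165 177 190 199 203 208 209 209 208 208 208
 209 210 211]
side -30 [221 205 188 168 145 123 104  85  76  70  64  61  56  53  50  47  47  47
  48  48  48]
side -20 [246 238 217 193 170 143 118 105  93  81  71  61  57  53  50  49  49  49
  49  49  50]
side -10 [247 230 209 182 147 112  97  83  75  72  69  62  55  52  52  51  50  50
  49  49  48]
side 0 [147 138 127 113  99  84  71  58  47  37  33  29  26  23  21  22  23  24
  23  22  23]
side 30 [231 226 210 194 160 128 102  80  61  56  49  43  37  31  24  22  20  18
  17  17  18]
side 50 [244 236 217 200 185 171 164 174 184 190 196 200 200 201 201 202 202 203
 204 203 202]
```

From the profile the line's centre is at y ≈ 85 mm and the foot's front is at about 89.5 mm. That leaves about 4.5 mm, so I'll push again with the yaw corrected.

Converted, 0.041 m is 0.41, 0.04 m is 0.4.

Request:
run_rows(increments=[[0,0.41,0,0],[0,0.41,0,0],[0,0.41,0,0],[0,0.41,0,0],[0,0.41,0,0],[0,0,0.4,0],[0,0,0.4,0],[0,0,0,0]])

```text
time: 7.05
tcp_pos: [0.5167, 0.2447, 0.1396]
orientation: [-2.047, -2.372, 0.021]
wrist_force: [-2.1, -0.6, -2.1]
width: 0.402
grip_force: 0.0
```

```bash
python3 go.py 0 .21 .097 0
```

```text
tool d [-0.0118  0.0017  0.0426] turn -0.0082 t 7.05 deck pos [-0.001   0.2219] z 0.1396 yang(deck) -0.0082 tilt [-0.015 -0.005 -1.   ] F [-2.1 -0.6 -2.1] q6 0.1
```

Request:
run_rows(increments=[[0,0.01,0.2,-0.04],[0,0,0.21,0],[-0.1,0,0,0],[-0.1,0,0,0],[-0.1,0,0,0],[-0.06,0,0,0],[-0.03,0,0,0],[0,0,0,0],[0,0,0,0]])

```text
time: 7.8
tcp_pos: [0.5263, 0.2078, 0.1081]
orientation: [2.042, 2.386, 0.002]
wrist_force: [-0.0, -0.8, -1.1]
width: 0.403
grip_force: 0.0
```

```bash
python3 go.py 0 .1748 .097 0
```

```text
tool d [-0.0092 -0.0028  0.0111] turn -0.0001 t 7.8 deck pos [0.0028 0.184 ] z 0.1081 yang(deck) -0.0001 tilt [ 0.002  0.    -1.   ] F [-0.  -0.8 -1.1] q6 0.02
```

Converted, 0.011 m is 0.11, -0.003 m is -0.03.

Request:
run_rows(increments=[[0,-0.025,0.11,0],[0,0,0,0],[-0.03,0,0,0],[-0.02,0,0,0],[-0.02,0,0,0],[-0.015,0,0,0],[-0.007,0,0,0],[0,0,0,0],[0,0,0,0]])

```text
time: 8.55
tcp_pos: [0.5248, 0.1988, 0.0963]
orientation: [-2.042, -2.387, -0.001]
wrist_force: [-0.7, 3.9, 1.3]
width: 0.403
grip_force: 2.0
```

```bash
python3 go.py 0 .1748 .097 0
```

```text
tool d [-0.0006  0.0001 -0.0007] turn 0.0004 t 8.55 deck pos [-1.000e-04  1.754e-01] z 0.0963 yang(deck) 0.0004 tilt [ 0.  0. -1.] F [-0.7  3.9  1.3] q6 0.01
```

Request:
run_rows(increments=[[0.2,0,0,0],[0.25,0,0,0],[0,0,-0.4,0],[0,0,-0.4,0],[0,0,-0.4,0],[0,0,-0.3,0],[0,-0.41,0,0],[0,-0.41,0,0],[0,-0.41,0,0],[0,-0.41,0,0],[0,-0.41,0,0],[0,0,0,0],[0,0,0,0]])

```text
time: 9.63
tcp_pos: [0.3124, 0.2102, 0.2462]
orientation: [-2.04, -2.389, 0.004]
wrist_force: [1.0, 1.1, 0.3]
width: 0.401
grip_force: 0.0
```

```bash
python3 go.py -.016 -.1586 .2 -1.75
python3 - <<'E'
from fit import *
I=grab("p3")
E
python3 foot.py p3 .0855; python3 prof.py p3
```

```text
tool d [-0.3784  0.1913  0.0463] turn 1.7524 t 9.6333 deck pos [-0.2081  0.2194] z 0.2462 yang(deck) 0.0024 tilt [-0.002 -0.002 -1.   ] F [1.  1.1 0.3] q6 0.14
['top'] deck xy -0.0048 0.0874 yaw rel 0.0018 res 0.24 144
['side'] deck xy -0.0032 0.0798 yaw rel 0.0538 res 0.68 141
['top', 'side'] deck xy -0.0043 0.0837 yaw rel 0.016 res 0.56 285
y mm [ 70  72  74  76  78  80  82  84  86  88  90  92  94  96  98 100 102 104
 106 108 110]
top -50 [222 221 221 220 218 206 189 181 177 195 214 218 222 223 224 224 224 224
 224 223 223]
top -30 [217 217 214 208 171 135 106  83  73  80 112 131 137 140 137 134 131 128
 125 121 117]
top -20 [202 190 175 157 135 120 104  86  73 106 132 138 141 142 142 142 142 142
 142 142 142]
top -10 [116 116 116 116 116 115 102  84  76  73  88 105 111 118 121 125 129 132
 138 140 141]
top 0 [114 113 113 113 111 105  89  74  60  59  67  69  69  68  67  67  67  69
  73  79  87]
top 30 [227 228 227 218 201 181 160 137 121 135 152 136 110  96  82  90 102 135
 167 189 202]
top 50 [216 217 216 215 205 196 177 162 179 194 202 209 212 214 215 215 215 214
 214 214 214]
side -50 [204 201 197 189 180 174 170 168 179 191 200 205 210 210 210 209 209 208
 209 210 210]
side -30 [220 202 185 161 135 110  87  65  55  50  47  48  49  50  50  49  47  45
  46  48  49]
side -20 [243 231 198 159 125 102  81  71  62  55  52  48  48  49  51  53  54  53
  51  50  50]
side -10 [248 231 210 181 144 106  82  60  50  49  48  49  49  49  49  51  51  50
  50  50  51]
side 0 [132 127 117 101  84  67  53  43  35  28  26  22  22  25  28  27  25  28
  33  38  39]
side 30 [225 217 195 172 133  94  64  41  24  21  19  18  16  13  16  20  20  18
  18  20  23]
side 50 [243 235 217 198 184 170 163 173 184 191 195 198 199 201 201 202 202 202
 202 201 201]
```

View pics/z_p3.png

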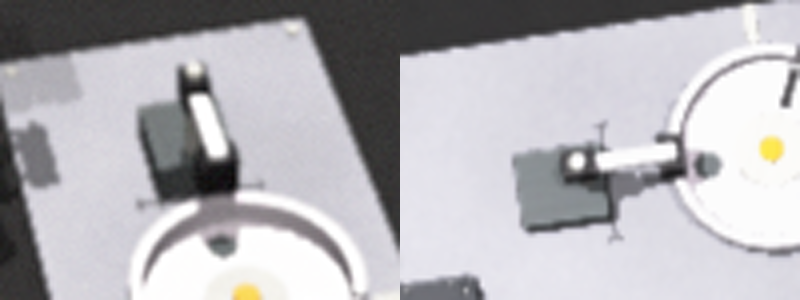

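The crop shows the foot's front edge lying on the line, with the line's ends and ticks showing on both sides at about (602,125) and (615,238), and it is square. That stage is done. Next I'll check the rim's height from both views while moving to the platter.

```bash
cat > rim.py <<'E'
from fit import *
from go import deck,D
I=load("_p3"); h=deck(0,-.07); q=np.r_[h,.077]
a=np.linspace(0,2*np.pi,120,endpoint=False)
def circ(q,r=.095): return np.c_[q[0]+r*np.cos(a),q[1]+r*np.sin(a),0*a+q[2]]
t=np.arange(-3,3.01,.25)
for i in range(5):
    M={}
    for n in I:
        u=proj(n,circ(q));nn=u-u.mean(0);nn/=np.linalg.norm(nn,axis=1)[:,None];m=[]
        for k in range(len(a)):
            s=u[k]+t[:,None]*nn[k];v=map_coordinates(I[n],[s[:,1],s[:,0]],order=1);g=-np.gradient(v);j=g.argmax();sl=slice(max(j-4,0),j+5);w=np.maximum(g[sl],0);m.append((t[sl]*w).sum()/w.sum() if g[j]>4 else np.nan)
        M[n]=(u+np.array(m)[:,None]*nn,nn)
    def f(q):
        e=np.concatenate([((proj(n,circ(q))-M[n][0])*M[n][1]).sum(1) for n in M]);return e[~np.isnan(e)]
    r=least_squares(f,q,loss="soft_l1",f_scale=.3);q=r.x
print("hub pred",h,"rim centre fit",q.round(4),np.median(abs(r.fun)))
E
python3 rim.py
```

```text
hub pred [ 0.56282735 -0.04355756] rim centre fit [ 0.563  -0.0445  0.0733] 0.20936208609313994
```

Request:
run_rows(increments=[[-0.344,0.174,0,0],[-0.344,0.174,0,0],[-0.344,0.174,0,0],[-0.344,0.174,0,0],[-0.344,0.174,0,0],[-0.344,0.174,0,0],[-0.344,0.174,0,0],[-0.344,0.174,0,0],[-0.344,0.174,0,0],[-0.344,0.174,0,0],[-0.344,0.174,0,0],[0,0,0,0.625],[0,0,0,0.625],[0,0,0,0.625],[0,0,0,0.625],[0,0,0,0.625],[0,0,0,0.625],[0,0,0,0.625],[0,0,0,0.625]], jaw=0.45, squeeze=25)

```text
time: 11.32
tcp_pos: [0.565, -0.1346, 0.246]
orientation: [2.938, 1.106, 0.002]
wrist_force: [0.2, 0.4, -0.2]
width: 0.45
grip_force: 0.0
```

Request:
run_rows(increments=[[0,0,0.1,0.625],[0,0,0.1,0.625],[0,0,0.1,0.625],[0,0,0.1,0.625],[0,0,0.1,0.625],[0,0,0.1,0.625],[0,0,0,0]])

```text
time: 11.9
tcp_pos: [0.5638, -0.1341, 0.184]
orientation: [-3.141, 0.041, 0.003]
wrist_force: [-0.2, -0.3, 0.1]
width: 0.452
grip_force: 0.0
```

```bash
python3 go.py -.016 -.1586 .128 -1.75
```

```text
tool d [-0.003  -0.0004  0.056 ] turn -0.002 t 11.9 deck pos [-0.013  -0.1596] z 0.184 yang(deck) -1.752 tilt [-0.002  0.    -1.   ] F [-0.2 -0.3  0.1] q6 1.17
```

Converted, -0.003 m is -0.03, 0.02 m is 0.2.

Request:
run_rows(increments=[[-0.03,0,0.2,0],[0,0,0.2,0],[0,0,0.16,0],[0,0,0,0]])

```text
time: 12.23
tcp_pos: [0.5598, -0.1333, 0.1275]
orientation: [-3.14, 0.032, 0.006]
wrist_force: [-0.1, -0.2, -0.7]
width: 0.45
grip_force: 0.0
```

Request:
run_rows(increments=[[0,0,0,0],[0,0,0,0],[0,0,0,0],[0,0,0,0]], jaw=0, squeeze=25)

```text
time: 12.57
tcp_pos: [0.561, -0.1332, 0.1313]
orientation: [3.14, -0.035, 0.004]
wrist_force: [-0.1, 0.4, -0.8]
width: 0.234
grip_force: 0.0
```

```bash
python3 go.py -.016 -.1586 .128 -1.75
```

```text
tool d [-0.0003  0.0003  0.0033] turn 0.0014 t 12.5667 deck pos [-0.0157 -0.1583] z 0.1313 yang(deck) -1.7486 tilt [ 0.002 -0.001 -1.   ] F [-0.1  0.4 -0.8] q6 1.17
```

Still closing, so I'll wait and then turn in one stroke of about 2.2 rad.

Request:
run_rows(increments=[[0,0,0.03,0],[0,0,0,0],[0,0,0,0],[0,0,0,0],[0.045,-0.001,0,-0.25],[0.0898,-0.0045,0,-0.5],[0.0898,-0.0045,0,-0.5],[0.0898,-0.0045,0,-0.5],[0.0898,-0.0045,0,-0.5]])

```text
time: 13.32
tcp_pos: [0.6007, -0.127, 0.1288]
orientation: [3.064, 0.674, 0.003]
wrist_force: [-1.5, -5.2, 5.0]
width: 0.132
grip_force: 24.3
```

```bash
python3 go.py -.016 -.1586 .128 -1.3
```

```text
tool d [-0.0391 -0.0108  0.0007] turn 0.0068 t 13.3167 deck pos [ 0.0245 -0.1583] z 0.1288 yang(deck) -1.2932 tilt [ 0.003 -0.004 -1.   ] F [-1.5 -5.2  5. ] q6 0.75
```

Converted, 0.00898 m is 0.0898, -0.00055 m is -0.0055, -0.1 rad is -0.5.

Request:
run_rows(increments=[[0.0898,-0.0055,0,-0.5],[0.0898,-0.0055,0,-0.5],[0.0898,-0.0055,0,-0.5],[0.0898,-0.0045,0,-0.5],[0.0898,-0.0045,0,-0.5],[0.0898,-0.0045,0,-0.5],[0.0898,-0.0045,0,-0.5],[0.0898,-0.0045,0,-0.5],[0.0898,-0.0045,0,-0.5]])

```text
time: 14.07
tcp_pos: [0.6503, -0.0656, 0.1288]
orientation: [2.466, 1.94, -0.0]
wrist_force: [-2.3, -3.6, 4.9]
width: 0.136
grip_force: 24.4
```

```bash
python3 go.py .0829 -.105 .128 -.4
```

```text
tool d [ 0.0002 -0.0003  0.0008] turn 0.0072 t 14.0667 deck pos [ 0.083  -0.1053] z 0.1288 yang(deck) -0.3928 tilt [ 0.002 -0.003 -1.   ] F [-2.3 -3.6  4.9] q6 -0.03
```

Request:
run_rows(increments=[[0.0898,-0.0045,0,-0.5],[0.0898,-0.0045,0,-0.5],[0.0898,-0.0045,0,-0.5],[0.0898,-0.0045,0,-0.5],[0.0898,-0.0045,0,-0.5],[0.0898,-0.0045,0,-0.5],[0.0898,-0.0045,0,-0.5],[0.0898,-0.0045,0,-0.5],[0.0898,-0.0045,0,-0.5],[0,0,0,0]])

```text
time: 14.9
tcp_pos: [0.6322, 0.012, 0.1288]
orientation: [1.378, 2.823, -0.004]
wrist_force: [-3.0, -3.6, 6.9]
width: 0.139
grip_force: 24.7
```

```bash
python3 go.py .079 -.0269 .128 .5
```

```text
tool d [-0.0018  0.0011  0.0008] turn 0.0076 t 14.9 deck pos [ 0.0772 -0.0259] z 0.1288 yang(deck) 0.5076 tilt [-0.001 -0.003 -1.   ] F [-3.  -3.6  6.9] q6 -0.82
```

Request:
run_rows(increments=[[0,0,0,0],[0,0,0,0],[0,0,0,0],[0,0,-0.3,0],[0,0,-0.35,0]], jaw=0.45)

```text
time: 15.32
tcp_pos: [0.6315, 0.0126, 0.1896]
orientation: [-1.385, -2.812, 0.003]
wrist_force: [1.3, -0.6, 0.0]
width: 0.406
grip_force: 0.0
```

```bash
python3 - <<'E'
from fit import *
I=grab("q1")
E
```

```bash
cat > ang.py <<'E'
from fit import *
from go import deck,D
import sys
I=load("_"+sys.argv[1]); h=deck(0,-.07); a=np.arange(-np.pi,np.pi,.01)
for n in I:
    v=0
    for r in np.arange(.048,.076,.003):
        q=proj(n,np.c_[h[0]+r*np.cos(a+D[2]),h[1]+r*np.sin(a+D[2]),0*a+.051]);v=v+map_coordinates(I[n],[q[:,1],q[:,0]],order=1)/10
    c=np.median(v); d=np.maximum(c-v-25,0); j=d.argmax(); w=(np.abs(a-a[j])<.12); print(n,"slot angle (deck)",round((a[w]*d[w]).sum()/d[w].sum(),4),"depth",d[j].round(0),"others",a[d>40].round(2)[[0,-1]] if (d>40).any() else "")
E
python3 ang.py p3; python3 ang.py q1
```

```text
side slot angle (deck) 1.6508 depth 106.0 others [-2.59  1.84]
top slot angle (deck) -0.4462 depth 125.0 others [-2.65  1.84]
side slot angle (deck) 1.8404 depth 68.0 others [-0.44  1.88]
top slot angle (deck) 0.9086 depth 85.0 others [-2.43  1.9 ]
```

Request:
run_rows(increments=[[-0.1122,-0.007,0,0.625],[-0.1122,-0.007,0,0.625],[-0.1122,-0.007,0,0.625],[-0.1122,-0.007,0,0.625],[-0.1122,-0.007,0,0.625],[-0.1122,-0.007,0,0.625],[-0.1122,-0.007,0,0.625],[-0.1122,-0.007,0,0.625],[-0.1122,-0.007,0,0.625],[-0.1122,-0.007,0,0.625],[-0.1122,-0.007,0,0.625],[-0.1122,-0.007,0,0.625],[-0.1122,-0.007,0,0.625],[-0.1122,-0.007,0,0.625],[-0.1122,-0.007,0,0.625],[-0.1122,-0.007,0,0.625],[-0.1122,-0.007,0,0.625],[-0.1122,-0.007,0,0.625],[0,0,0,0]], jaw=0.45)

```text
time: 17.0
tcp_pos: [0.5577, -0.1322, 0.1913]
orientation: [-3.14, 0.041, 0.006]
wrist_force: [-0.6, 0.7, -0.9]
width: 0.449
grip_force: 0.0
```

```bash
python3 go.py -.016 -.1586 .128 -1.75
```

```text
tool d [0.0033 0.0013 0.0633] turn -0.0023 t 17.0 deck pos [-0.0188 -0.1568] z 0.1913 yang(deck) -1.7523 tilt [-0.004  0.002 -1.   ] F [-0.6  0.7 -0.9] q6 1.17
```

Units first: shifts go in units of 100 mm and turns go in units of 0.2 rad. So 0.022 m is 0.22, 0.018 m is 0.18.

Request:
run_rows(increments=[[0.03,0.01,0.22,0],[0,0,0.22,0],[0,0,0.18,0],[0,0,0,0],[0,0,0,0]])

```text
time: 17.42
tcp_pos: [0.5629, -0.1334, 0.1291]
orientation: [-3.14, 0.033, 0.003]
wrist_force: [0.5, 0.4, 1.4]
width: 0.445
grip_force: 0.0
```

Request:
run_rows(increments=[[0,0,0,0],[0,0,0,0],[0,0,0,0],[0,0,0,0],[0,0,0,0],[0,0,0,0],[0,0,0,0],[0,0,0,0]], jaw=0, squeeze=25)

```text
time: 18.08
tcp_pos: [0.5641, -0.1344, 0.1308]
orientation: [3.14, -0.038, 0.005]
wrist_force: [2.6, -1.7, 2.9]
width: 0.119
grip_force: 24.6
```

```bash
python3 go.py -.016 -.1586 .128 -1.75
```

```text
tool d [-0.0034 -0.0008  0.0028] turn -0.0004 t 18.0833 deck pos [-0.0128 -0.16  ] z 0.1308 yang(deck) -1.7504 tilt [ 0.003 -0.001 -1.   ] F [ 2.6 -1.7  2.9] q6 1.17
```

Converted, 0.00898 m is 0.0898, 0.0045 m is 0.045, -0.1 rad is -0.5.

Request:
run_rows(increments=[[0.045,-0.001,0,-0.25],[0.0898,-0.005,0.01,-0.5],[0.0898,-0.005,0.01,-0.5],[0.0898,-0.005,0,-0.5],[0.0898,-0.0045,0,-0.5],[0.0898,-0.0045,0,-0.5],[0.0898,-0.0045,0,-0.5],[0.0898,-0.0045,0,-0.5],[0.0898,-0.0045,0,-0.5],[0.0898,-0.0045,0,-0.5],[0.0898,-0.0045,0,-0.5],[0.0898,-0.0045,0,-0.5]])

```text
time: 19.08
tcp_pos: [0.6449, -0.0802, 0.1307]
orientation: [-2.649, -1.681, 0.002]
wrist_force: [-6.9, 4.8, 17.4]
width: 0.118
grip_force: 24.7
```

```bash
python3 go.py .0778 -.1153 .128 -.6
```

```text
tool d [ 0.0043 -0.0001  0.0027] turn 0.0048 t 19.0833 deck pos [ 0.0755 -0.1189] z 0.1307 yang(deck) -0.5952 tilt [-0.004  0.003 -1.   ] F [-6.9  4.8 17.4] q6 0.14
```

Converted, 0.00898 m is 0.0898, -0.001 m is -0.01, -0.1 rad is -0.5.

Request:
run_rows(increments=[[0.0898,-0.0045,-0.01,-0.5],[0.0898,-0.0045,-0.01,-0.5],[0.0898,-0.0045,-0.005,-0.5],[0.0898,-0.0045,0,-0.5],[0.0898,-0.0045,0,-0.5],[0.0898,-0.0045,0,-0.5],[0.0898,-0.0045,0,-0.5],[0.0898,-0.0045,0,-0.5],[0.0898,-0.0045,0,-0.5],[0.0898,-0.0045,0,-0.5],[0,0,0,0]])

```text
time: 20.0
tcp_pos: [0.636, 0.0057, 0.1307]
orientation: [-1.514, -2.739, 0.007]
wrist_force: [-8.3, -0.1, 10.2]
width: 0.117
grip_force: 24.5
```

```bash
python3 go.py .0829 -.035 .128 .4
```

```text
tool d [-0.0034  0.0018  0.0027] turn 0.0055 t 20.0 deck pos [ 0.0799 -0.0326] z 0.1307 yang(deck) 0.4055 tilt [-0.013  0.002 -1.   ] F [-8.3 -0.1 10.2] q6 -0.73
```

Request:
run_rows(increments=[[0,0,0,0],[0,0,0,0],[0,0,0,0],[0,0,-0.3,0],[0,0,-0.35,0]], jaw=0.45)

```text
time: 20.42
tcp_pos: [0.6397, 0.004, 0.1929]
orientation: [-1.523, -2.74, 0.004]
wrist_force: [1.2, -0.6, 0.7]
width: 0.395
grip_force: 0.0
```

Request:
run_rows(increments=[[-0.1122,-0.007,0,0.625],[-0.1122,-0.007,0,0.625],[-0.1122,-0.007,0,0.625],[-0.1122,-0.007,0,0.625],[-0.1122,-0.007,0,0.625],[-0.1122,-0.007,0,0.625],[-0.1122,-0.007,0,0.625],[-0.1122,-0.007,0,0.625],[-0.1122,-0.007,0,0.625],[-0.1122,-0.007,0,0.625],[-0.1122,-0.007,0,0.625],[-0.1122,-0.007,0,0.625],[-0.1122,-0.007,0,0.625],[-0.1122,-0.007,0,0.625],[-0.1122,-0.007,0,0.625],[-0.1122,-0.007,0,0.625],[-0.1122,-0.007,0,0.625],[0,0,0,0.1]], jaw=0.45)

```text
time: 21.92
tcp_pos: [0.5633, -0.1337, 0.1952]
orientation: [-3.14, 0.034, 0.004]
wrist_force: [-0.3, 0.8, -0.3]
width: 0.453
grip_force: 0.0
```

```bash
python3 go.py -.016 -.1586 .128 -1.75
python3 - <<'E'
from fit import *
I=grab("q2")
b=[I[n][v0:v0+75,u0:u0+100] for n,u0,v0 in(("side",245,165),("top",235,155))]
cv2.imwrite("pics/z_q2.png",cv2.resize(np.hstack(b),None,fx=4,fy=4,interpolation=cv2.INTER_CUBIC))
E
python3 ang.py q2
```

```text
tool d [-0.0024 -0.      0.0672] turn 0.002 t 21.9167 deck pos [-0.0135 -0.1591] z 0.1952 yang(deck) -1.748 tilt [-0.003  0.001 -1.   ] F [-0.3  0.8 -0.3] q6 1.17
side slot angle (deck) -0.9939 depth 52.0 others [-1.18  1.4 ]
top slot angle (deck) -2.7169 depth 10.0 others [ WARN:0@3.600] global loadsave.cpp:1063 imwrite_ Unsupported depth image for selected encoder is fallbacked to CV_8U.
```

View pics/z_q2.png

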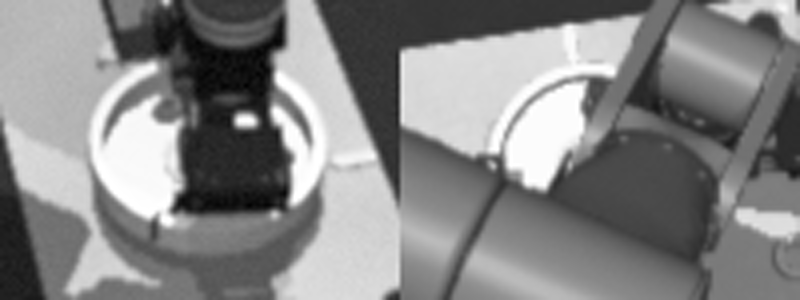

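The side crop shows the index mark on the rim's outside at (155,225), which is image pixel (284,221). The top view is blocked by the arm. I'll check the angle from this.

```bash
python3 - <<'E'
from fit import *
from go import deck,D
h=deck(0,-.07)
for u,z in(((284.2,217.5),.077),((283.7,221),.065)):
    d=back("side",u,z)[:2]-h;print(np.arctan2(d[1],d[0])-D[2],np.linalg.norm(d))
E
```

```text
-2.260951849190522 0.08884642402091933
-2.2537423735134303 0.09335433163862467
```

Request:
run_rows(increments=[[-0.03,0,0.22,0],[0,0,0.22,0],[0,0,0.21,0],[0,0,0,0],[0,0,0,0]])

```text
time: 22.43
tcp_pos: [0.5625, -0.1334, 0.1297]
orientation: [-3.141, 0.025, 0.002]
wrist_force: [0.5, 0.4, 0.3]
width: 0.447
grip_force: 0.0
```

Request:
run_rows(increments=[[0,0,0,0],[0,0,0,0],[0,0,0,0],[0,0,0,0],[0,0,0,0],[0,0,0,0],[0,0,0,0],[0,0,0,0]], jaw=0, squeeze=25)

```text
time: 23.1
tcp_pos: [0.5625, -0.1339, 0.1313]
orientation: [3.141, -0.029, 0.002]
wrist_force: [-0.1, -1.2, 4.2]
width: 0.115
grip_force: 25.0
```

```bash
python3 go.py -.016 -.1586 .128 -1.75
```

```text
tool d [-0.0017 -0.0003  0.0033] turn 0.0054 t 23.1 deck pos [-0.0143 -0.1592] z 0.1313 yang(deck) -1.7446 tilt [ 0.001 -0.001 -1.   ] F [-0.1 -1.2  4.2] q6 1.16
```

Request:
run_rows(increments=[[0.045,-0.001,0,-0.25],[0.0898,-0.005,0,-0.5],[0.0898,-0.005,0,-0.5],[0.0898,-0.005,0,-0.5],[0.0898,-0.0045,0,-0.5],[0.0898,-0.0045,0,-0.5],[0.0898,-0.0045,0,-0.5],[0.0898,-0.0045,0,-0.5],[0.0898,-0.0045,0,-0.5],[0.0898,-0.0045,0,-0.5],[0.0898,-0.0045,0,-0.5],[0.0898,-0.0045,0,-0.5]])

```text
time: 24.1
tcp_pos: [0.6438, -0.0812, 0.1313]
orientation: [-2.645, -1.69, 0.005]
wrist_force: [-5.6, -0.5, 8.0]
width: 0.113
grip_force: 25.0
```

Request:
run_rows(increments=[[0.0898,-0.0045,0,-0.5],[0.0898,-0.0045,0,-0.5],[0.0898,-0.0045,0,-0.5],[0.0898,-0.0045,0,-0.5],[0.0898,-0.0045,0,-0.5],[0.0898,-0.0045,0,-0.5],[0.0898,-0.0045,0,-0.5],[0.0898,-0.0045,0,-0.5],[0.0898,-0.0045,0,-0.5],[0.0898,-0.0045,0,-0.5],[0,0,0,0]])

```text
time: 25.02
tcp_pos: [0.6362, 0.0044, 0.1313]
orientation: [-1.507, -2.749, 0.009]
wrist_force: [-6.9, -5.1, 9.8]
width: 0.112
grip_force: 25.1
```

```bash
python3 go.py .0829 -.035 .128 .4
python3 - <<'E'
from fit import *
grab("q3")
E
python3 ang.py q3
```

```text
tool d [-0.0022  0.0024  0.0032] turn 0.0126 t 25.0167 deck pos [ 0.0799 -0.034 ] z 0.1313 yang(deck) 0.4126 tilt [-0.008 -0.002 -1.   ] F [-6.9 -5.1  9.8] q6 -0.73
side slot angle (deck) -0.1504 depth 83.0 others [-0.22  0.93]
top slot angle (deck) 0.5022 depth 61.0 others [-0.13  0.9 ]
```

Converted, -0.036 m is -0.36, -0.035 m is -0.35.

Request:
run_rows(increments=[[0,0,0,0],[0,0,0,0],[0,0,0,0],[0,0,-0.35,0],[0,0,-0.35,0],[0,-0.2,-0.35,0],[-0.2,-0.36,0,0],[-0.2,-0.36,0,0],[-0.2,-0.36,0,0],[-0.2,-0.36,0,0],[-0.2,-0.36,0,0],[-0.2,-0.36,0,0],[0,0,0,0],[0,0,0,0]], jaw=0.4)

```text
time: 26.28
tcp_pos: [0.5035, -0.2251, 0.2355]
orientation: [1.526, 2.745, 0.001]
wrist_force: [0.4, 0.6, -0.1]
width: 0.397
grip_force: 0.0
```

```bash
python3 - <<'E'
from fit import *
I=grab("q4")
E
python3 ang.py q4
cat > zoom.py <<'E'
import cv2,sys,numpy as np
b=[cv2.resize(cv2.imread(f"pics/{n}_{sys.argv[1]}.png")[v0:v0+75,u0:u0+65],None,fx=6,fy=6,interpolation=cv2.INTER_CUBIC) for n,u0,v0 in(("side",275,165),("top",250,155))]
cv2.imwrite(f"pics/z_{sys.argv[1]}.png",np.hstack(b))
E
python3 zoom.py q4
```

```text
side slot angle (deck) 2.3386 depth 30.0 others 
top slot angle (deck) -0.1209 depth 128.0 others [-2.33  3.05]
```

View pics/z_q4.png

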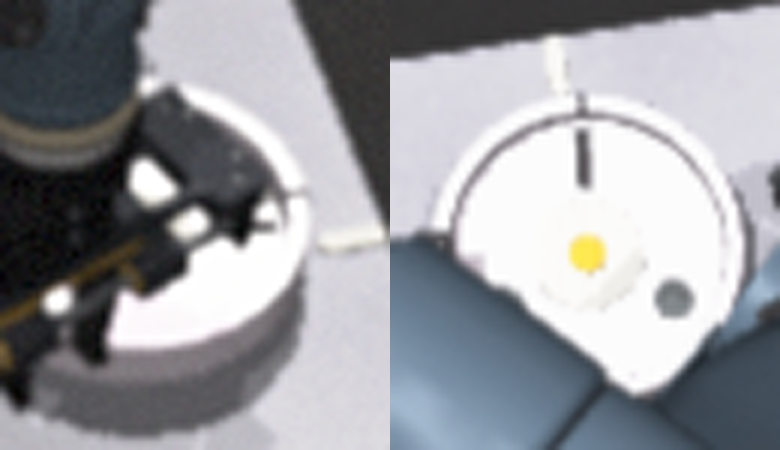

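The top half shows the slot from (583,128) to (586,188) and the rim mark at (581,103). The pointer runs from (556,40) to (567,95), so the mark is still slightly short of it. I'll measure the pointer's angle.

```bash
cat > ptr.py <<'E'
from fit import *
from go import deck,D
import sys
im=cv2.imread(f"pics/{sys.argv[2]}_{sys.argv[1]}.png").astype(float);h=deck(0,-.07);a=np.arange(-.12,.121,.005);n=sys.argv[2]
for name,ch,rs,z,sg in(("ptr b-r",0,np.arange(.114,.142,.004),.019,1),("rim mark",1,np.arange(.086,.095,.002),.077,-1),("slot",1,np.arange(.045,.08,.004),.051,-1)):
    o=[]
    for r in rs:
        A=a if name[0]=="p" else np.arange(-.25,.251,.005)
        q=proj(n,np.c_[h[0]+r*np.cos(A+D[2]),h[1]+r*np.sin(A+D[2]),0*A+z]).T[::-1]
        g=map_coordinates(im[:,:,1],q,order=1) if sg<0 else map_coordinates(im[:,:,2]-im[:,:,0],q,order=1)
        w=sg*(g-np.median(g));w=np.maximum(w-.4*w.max(),0);o.append((A*w).sum()/w.sum())
    print(name,np.round(o,3),"median",np.median(o).round(4))
E
python3 ptr.py q4 top; python3 ptr.py p3 top; python3 ptr.py p3 side
```

```text
ptr b-r [-0.012 -0.01  -0.007 -0.006 -0.    -0.    -0.002] median -0.0055
rim mark [-0.12  -0.12  -0.118 -0.116 -0.115] median -0.1178
slot [-0.119 -0.115 -0.117 -0.12  -0.121 -0.119 -0.116 -0.116 -0.117] median -0.1171
ptr b-r [-0.012 -0.01  -0.005 -0.005  0.001  0.002 -0.002] median -0.0047
rim mark [-0.18   0.028 -0.134 -0.14  -0.14 ] median -0.1396
slot [-0.244 -0.243 -0.243    nan  0.17   0.15  -0.25   0.236  0.167] median nan
ptr b-r [-0.063 -0.065 -0.062 -0.048 -0.048 -0.052 -0.052] median -0.0523
rim mark [-0.157 -0.236  0.169  0.172  0.173] median 0.1685
slot [ 0.091  0.117  0.13     nan -0.     0.08  -0.008 -0.156  0.16 ] median nanptr.py:11: RuntimeWarning: invalid value encountered in scalar divide
  w=sg*(g-np.median(g));w=np.maximum(w-.4*w.max(),0);o.append((A*w).sum()/w.sum())
ptr.py:11: RuntimeWarning: invalid value encountered in scalar divide
  w=sg*(g-np.median(g));w=np.maximum(w-.4*w.max(),0);o.append((A*w).sum()/w.sum())
```

```bash
python3 go.py .0486 -.1457 .22 -1.0
```

```text
tool d [0.0317 0.1595 0.0156] turn 1.4053 t 26.3833 deck pos [-0.0855 -0.2378] z 0.2354 yang(deck) 0.4053 tilt [ 0.     0.001 -1.   ] F [-0.2  0.2 -0.6] q6 -1.18
```

Request:
run_rows(increments=[[0.079,0.399,0,0],[0.079,0.399,0,0],[0.079,0.399,0,0],[0.079,0.399,0,0],[0,0,0,0.6],[0,0,0,0.6],[0,0,0,0.6],[0,0,0,0.6],[0,0,0,0.6],[0,0,0,0.6],[0,0,0,0.6],[0,0,0.1,0.6],[0,0,0.1,0.6],[0,0,0.1,0.6],[0,0,0.1,0.6],[0,0,0.1,0.425],[0,0,0,0],[0,0,0,0]], jaw=0.45)

```text
time: 27.88
tcp_pos: [0.6223, -0.109, 0.1849]
orientation: [-2.932, -1.124, 0.002]
wrist_force: [0.1, 0.5, 0.1]
width: 0.449
grip_force: 0.0
```

```bash
python3 go.py .0486 -.1457 .13 -1.0
```

```text
tool d [-0.001   0.0016  0.0549] turn 0.0057 t 27.8833 deck pos [ 0.0487 -0.1439] z 0.1849 yang(deck) -0.9943 tilt [-0.002  0.001 -1.   ] F [0.1 0.5 0.1] q6 0.49
```

Converted, 0.02 m is 0.2, 0.014 m is 0.14.

Request:
run_rows(increments=[[0,0.016,0.2,0],[0,0,0.2,0],[0,0,0.14,0],[0,0,0,0],[0,0,0,0],[0,0,0,0]])

```text
time: 28.38
tcp_pos: [0.6243, -0.1122, 0.1329]
orientation: [2.934, 1.118, 0.003]
wrist_force: [0.5, 0.7, 0.0]
width: 0.452
grip_force: 0.0
```

Request:
run_rows(increments=[[0,0,0,0],[0,0,0,0],[0,0,0,0],[0,0,0,0],[0,0,0,0],[0,0,0,0],[0,0,0,0],[0,0,0,0],[0,0,0,0]], jaw=0, squeeze=25)

```text
time: 29.13
tcp_pos: [0.6233, -0.1117, 0.132]
orientation: [-2.936, -1.115, -0.001]
wrist_force: [-0.6, 4.5, 5.1]
width: 0.129
grip_force: 24.9
```

```bash
python3 go.py .0486 -.1457 .13 -1.0
```

```text
tool d [-0.     -0.0011  0.002 ] turn -0.0002 t 29.1333 deck pos [ 0.0493 -0.1466] z 0.132 yang(deck) -1.0002 tilt [ 0.     0.001 -1.   ] F [-0.6  4.5  5.1] q6 0.49
```

Request:
run_rows(increments=[[0.023,0,0,-0.125],[0.027,0,0,-0.15],[0.027,0,0,-0.15],[0.023,0,0,-0.125],[0,0,0,0],[0,0,0,0],[0,0,0,0]])

```text
time: 29.72
tcp_pos: [0.6304, -0.1044, 0.1319]
orientation: [-2.869, -1.276, -0.0]
wrist_force: [-0.3, 5.9, 5.4]
width: 0.131
grip_force: 24.8
```

```bash
python3 go.py .0486 -.1457 .13 -1.0
```

```text
tool d [-0.01   -0.0015  0.0019] turn 0.1108 t 29.7167 deck pos [ 0.0574 -0.1406] z 0.1319 yang(deck) -0.8892 tilt [-0.     0.002 -1.   ] F [-0.3  5.9  5.4] q6 0.39
```

Request:
run_rows(increments=[[0,0,0,0],[0,0,0,0],[0,0,0,0],[0,0,0,0],[0,0,-0.35,0],[0,0,-0.35,0],[0,0,-0.35,0],[-0.35,-0.03,0,0],[-0.35,-0.03,0,0],[-0.35,-0.03,0,0],[-0.35,-0.03,0,0],[-0.35,-0.03,0,0],[0,0,0,0],[0,0,0,0]], jaw=0.4)

```text
time: 30.88
tcp_pos: [0.5011, -0.2271, 0.2367]
orientation: [2.873, 1.271, -0.0]
wrist_force: [0.9, 0.1, 1.1]
width: 0.401
grip_force: 0.0
```

```bash
python3 - <<'E'
from fit import *
grab("q5")
E
python3 ang.py q5; python3 ptr.py q5 top; python3 foot.py q5 .0855;python3 prof.py q5|grep top; python3 zoom.py q5
```

```text
side slot angle (deck) 2.3352 depth 35.0 others 
top slot angle (deck) 2.1582 depth 124.0 others [-2.22  3.05]
ptr b-r [-0.015 -0.01  -0.009 -0.006 -0.     0.002 -0.002] median -0.0062
rim mark [ 0.001  0.004  0.002  0.002 -0.002] median 0.0017
slot [ 0.005  0.002 -0.001  0.004  0.005  0.001  0.001  0.003  0.001] median 0.0021
['top'] deck xy -0.0047 0.0883 yaw rel -0.0004 res 0.31 118
['side'] deck xy -0.0118 0.1097 yaw rel 0.424 res 0.7 79
['top', 'side'] deck xy -0.0088 0.0892 yaw rel -0.0655 res 0.68 157
top -50 [166 167 168 169 170 171 171 171 171 169 167 165 163 160 157 154 151 148
top -30 [153 155 158 161 163 166 169 171 173 175 176 177 178 178 178 169 159 148
top -20 [145 146 147 150 153 157 161 165 168 169 168 160 151 142 133 126 121 118
top -10 [138 139 140 140 141 141 140 138 133 128 121 114 116 116 112 108 105 107
top 0 [131 130 129 126 122 118 114 111 109 102  93  82  71  68  66  67  67  70
top 30 [227 228 227 218 200 181 160 137 121 135 153 136 111  96  82  90 102 136
top 50 [217 218 217 216 206 197 178 164 180 195 203 209 212 214 215 215 215 215
```

View pics/z_q5.png

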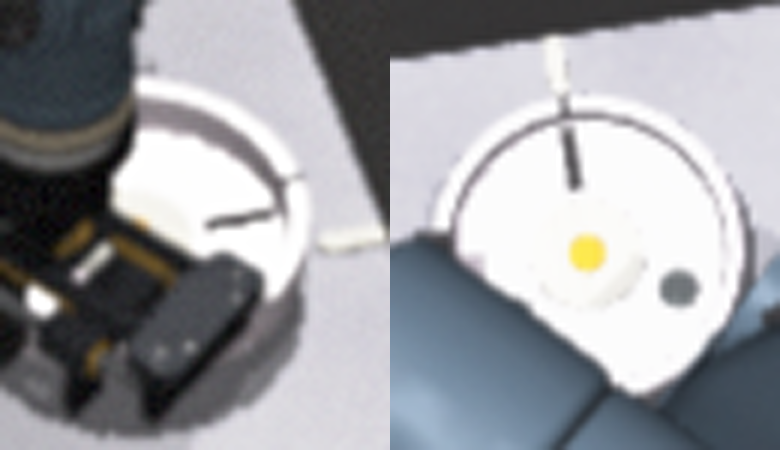

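The rim mark at (563,105) and the slot now line up with the pointer at (557,65), about 0.002 rad against −0.005 rad. The stand's profile at x = +30 mm matches the one taken after the push, so it hasn't moved. The robot is clear of everything, so I'm handing in.

```bash
python3 -c "
from bench import robot
print(robot.sign_off())"
```

```text
the job is handed in; nothing more can be done
None
```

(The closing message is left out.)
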